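# Seat the bench block in the corner of the stop

## Robot

A 6-joint arm with a two-finger parallel gripper is mounted at the origin on the work surface. World frame = base frame: x ahead of the robot, y to its left, z up, the work surface at z = 0. Lengths are in mm, angles in rad, forces in N, time in s.
With the tool pointing down it reaches from about 350 to 975 mm from the base axis. Payload 7.1 kg.
Tool frame: the origin (TCP) lies at the very end of the fingers, on their centre line; the grasp point (between the pads) lies 19 mm behind it (arm.pinch_z is the distance from the TCP to the grasp point, in mm); z points along the fingers, x is the direction in which the jaws open and shut, and the axes are right-handed (so a half turn about z gives the same grasp; the last joint's range is limited). The gripper opens to 88 mm and grips with 3 to 60 N. Pads are 20 mm wide; open, the fingers measure 115 mm over their backs; the gripper's body (75 mm by 178 mm) begins 61 mm behind the grasp point.
Start: joints at [-1.254, 0.423, 1.63, -0, 1.089, -0.019], TCP at [205.97, -590.069, 222.675] pointing down, gripper open.
Joint ranges: [-3, 3], [-0.9, 2.11], [0.09, 2.58], [-1.31, 4.45], [0.11, 2.69], [-2.54, 2.54]. Speed limits (rad/s): [2.39, 2.39, 3.01, 3.14, 3.14, 3.14].

## Interface

Orientations are given as [roll, pitch, yaw] about the fixed x, y, z axes, in that order (R = Rz(yaw) Ry(pitch) Rx(roll)).
In Python, from plant import arm gives the robot as it stands.
- The arm moves only by the tool arm_command, never from a script. Its argument "deltas" is text: rows parted by semicolons, each of 7 numbers parted by spaces: the shift along the world's x, y, z in m, then the turn, a rotation vector about the world's x, y, z in degrees, then the opening in per cent of the stroke, from 0 (shut) to 100 (fully open). A call has 1 to 5 rows; each row shifts and turns the pose as measured when the row begins; what a row does not reach is not made up. A row lasts 1/12 s, in which the tool goes at most 41.7 mm and 7.16 degrees, less where a joint would pass 70% of its speed; a pose out of reach is approached as far as the arm can. A call is refused whole if a number of a shift passes 0.0417 or a number of a turn 7.16, either way. A call with a gripper value outside its range is refused whole. The fingers move at their own pace and stop on an object; "newtons" is the grip in N (left out, the last holds). Time passes only in rows, so rows that do not move let the fingers close. It gives the time, the measured TCP pose, the force and the opening at its end, in the units of the state.
- arm.get_obs(): the state, without advancing time (a new reading comes with each control period).
- arm.camera(name): name is "side" or "top" or "wrist"; returns a dict with "frame" (400x640x3 uint8, blue, green, red), "depth" (400x640 float32, mm along the optical axis (not along the pixel's ray), 0 where there is no reading), "mtx" (3x3 intrinsics, pixels), "k1" (the pictures are not rectified: a ray, as slopes to the right and down, at radius r is drawn at 1 + k1 r^2 times it, then the intrinsics apply), "R" (3x3) and "t" (3): a world point X has camera coordinates R X + t. Camera axes: x right, y down, z forward; pixel columns grow to the right and rows downward; lengths in mm; the calibration is good to about 2 mm. A picture is of the moment at which its call begins.
- arm.hand_in(): hands the job in, once; it reports no verdict.
The state is a dict: "time_s": time; "joint_positions": joint angles; "qvel": joint speeds; "joint_efforts": joint torques, N m; "tool_pos": TCP position; "tool_rot": TCP orientation; "wrist_force": force on the tool from outside, world axes, zero at the start; "ft_torque": the same for the moment, N m; "finger_gap": opening from 0.0 (shut) to 1.0 (fully open).
Only numpy, scipy, OpenCV 4.12 (cv2) and the standard library are available. Lean on these libraries where they do the work, as an engineer would, in place of code of your own. Each camera call takes 0.05 s, during which the arm holds its last target.

## Task

Push the square steel bench block along the table until it sits squarely in the inner corner of the L-shaped wooden stop, flush against both arms of it. Only push it with the fingers, never pick it up, and go gently enough that the finger ring lying on top rides along and stays on the block. Leave the ring and all the other things on the table alone, and finish clear of everything.

Things in the scene. Friction and masses are not known exactly. Their poses are not given: they have to be found in the camera images.
- stop: L-shaped wooden stop fixed to the table, 16 mm high, arms 18 mm thick. Origin at its inner corner at table level, z up, yaw within 0.3 rad. Long arm: inner face in the plane x = 0, 240 mm along -y, wood on the +x side (away from the robot). Short arm: inner face in the plane y = 0, 110 mm along -x, wood on the +y side. Block starts at x < 0, y < 0; seated, its centre is at (-32, -32) mm.
- block: square steel bench block, 64 x 64 x 20 mm, about 0.6 kg (0.4 to 0.8), loose, sliding on the table, turned at the start by up to 0.5 rad against the stop. Origin at the centre of its underside, axes x and y along its sides, z up. The only square steel thing.
- ring: plain brass finger ring lying flat on the block's top near its middle, 22 mm outside diameter, 6 mm high, loose. Origin at the centre of its underside (20 mm above the table while it lies on the block), z up.
- disc: bystander: round steel disc, 60 mm in diameter, 20 mm high, same metal as the block. Origin at the centre of its underside.
- pot: bystander: closed glass jar with metal cap, 52 mm in diameter, 45 mm high. Origin at the centre of its underside.
- clamp: bystander: turned wooden ring clamp standing upright, 40 mm in diameter, 90 mm high. Origin at the centre of its underside.
- pliers: bystander: small pliers lying flat, 140 mm long along their x, 54 mm over the handles, 12 mm high, jaws to their +x. Origin on the table just behind the rivet, about 15 mm towards the jaws from mid-length.

How it is judged:
By the outcome, as a careful person would: the job done as asked, in the order asked, and still so for the second after the job is handed in, with the robot touching nothing.
It also fails if it takes over 61 s, if anything falls off the work surface, if the arm or the gripper's body presses on something with over 40 N, if the wrist force passes 120 N, or if a joint passes its speed limit or range.

## Working session

There is one attempt and no reset: what is moved stays moved. The work goes in short steps, Python scripts to look and compute and a tool call to move; the robot and the scene stay as the last step left them, time stands still between calls to the robot, and variables do not carry over. Pictures are saved under pics/ and viewed, and the job is handed in when it is done.

Besides the shell and the picture viewer there is one more tool, called after "Emit:" by a JSON object that holds its "api" and its "payload". arm_command: Moves the arm, as the interface text tells. Its arguments: {"type":"object","properties":{"deltas":{"type":"string"},"newtons":{"type":"number"}},"required":["deltas"]}

```bash
ls; mkdir -p pics
cat > h.py <<'E'
import numpy as np, cv2, json
from plant import arm
def save(n,cap):
    np.savez('/tmp/'+n+'.npz',**{k:cap[k] for k in cap}); cv2.imwrite('pics/'+n+'.png',cap['frame'])
def load(n): 
    d=np.load('/tmp/'+n+'.npz'); return {k:d[k] for k in d}
def px2plane(c,uv,z):
    uv=np.array(uv,float).reshape(-1,1,2)
    K=c['mtx']; k1=float(c['k1'])
    n=cv2.undistortPoints(uv,K,np.array([k1,0,0,0.]) ).reshape(-1,2)
    R=c['R'];t=c['t'].ravel(); o=-R.T@t
    d=(R.T@np.c_[n,np.ones(len(n))].T).T
    s=(z-o[2])/d[:,2]
    return o+d*s[:,None]
def proj(c,X):
    X=np.array(X,float).reshape(-1,3); p=(c['R']@X.T).T+c['t'].ravel(); n=p[:,:2]/p[:,2:]; r2=(n**2).sum(1,keepdims=True)
    n=n*(1+float(c['k1'])*r2); return np.c_[n,np.ones(len(n))]@c['mtx'].T[:,:2]
def depthpts(c,uv):
    out=[]
    for u,v in np.array(uv).reshape(-1,2):
        z=c['depth'][int(round(v)),int(round(u))]
        n=cv2.undistortPoints(np.array([[[u,v]]],float),c['mtx'],np.array([float(c['k1']),0,0,0])).ravel()
        out.append(c['R'].T@(np.r_[n,1]*z-c['t'].ravel()))
    return np.array(out)
E
python3 - <<'E'
from h import *
for n in ['top','side','wrist']:
    c=arm.camera(n); save(n+'0',c); print(n,c['k1'],c['mtx'].tolist(),(-c['R'].T@c['t'].ravel()))
print(arm.get_obs())
E
```

```text
pics
top -0.14839161164575226 [[487.30913178295054, 0.0, 317.52143270656023], [0.0, 487.30913178295054, 191.59971404078368], [0.0, 0.0, 1.0]] [522.41880378  33.66867823 932.43580941]
side -0.05660883732971228 [[361.08526806477033, 0.0, 320.4531302603633], [0.0, 361.08526806477033, 196.2767412334715], [0.0, 0.0, 1.0]] [ 393.46924561 -368.43141808  529.66807745]
wrist 0.01059359234410036 [[341.66257352670243, 0.0, 319.7310239007452], [0.0, 341.66257352670243, 198.78120163040205], [0.0, 0.0, 1.0]] [ 277.03937831 -564.72491559  381.78654839]
{'time_s': 0.15, 'joint_positions': array([-1.25399622e+00,  4.23659553e-01,  1.63047540e+00,  5.82404500e-06,
        1.08858637e+00, -1.89919602e-02]), 'qvel': array([-9.04452789e-04, -1.79566722e-03, -1.50407995e-03, -8.79536270e-05,
       -6.50672043e-04, -7.69847044e-04]), 'joint_efforts': array([ 3.43854038e-05, -5.44982851e+01, -2.73918754e+01,  6.44370331e-02,
        2.04330019e-02, -6.85648138e-05]), 'tool_pos': array([ 205.8511527 , -589.69370998,  222.09919916]), 'tool_rot': array([-3.14156606e+00,  1.12836879e-03, -1.23500694e+00]), 'wrist_force': array([-0.39069727,  0.77515509, -0.21943875]), 'ft_torque': array([ 0.02446749,  0.04333483, -0.08638598]), 'finger_gap': 1.0011630998972914}
```

View pics/top0.png

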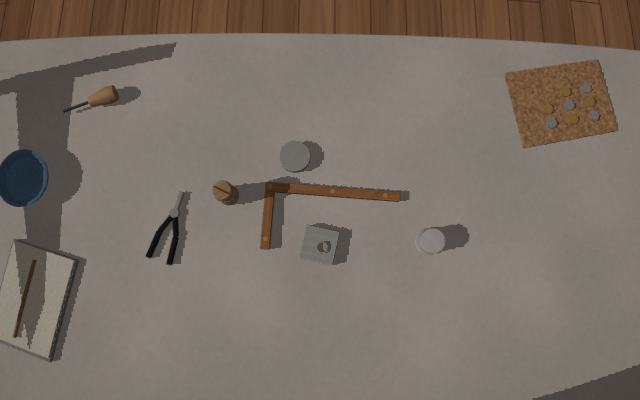

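View pics/side0.png

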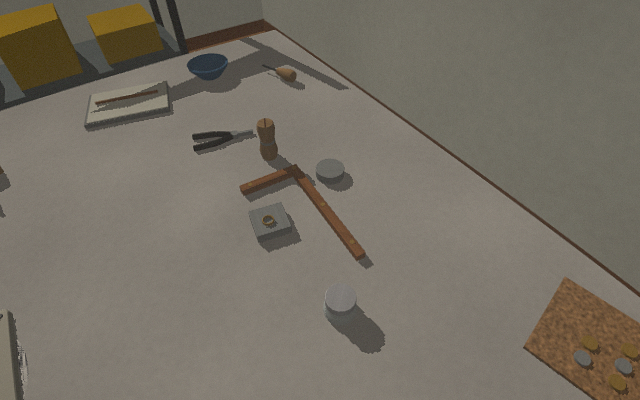

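The top view shows the stop's inner corner near (274,194), the block at about (320,245) with the ring at (323,246), the disc at (295,156), the clamp at (225,192), the jar at (431,240) and the pliers at (170,225). I'll zoom in and extract contours.

Run:
```python
from h import *
c=load('top0'); f=c['frame']
cv2.imwrite('pics/topcrop0.png',cv2.resize(f[130:280,200:420],None,fx=3.6,fy=3.6,interpolation=cv2.INTER_CUBIC))
s=load('side0')['frame']
cv2.imwrite('pics/sidecrop0.png',cv2.resize(s[150:270,220:380],None,fx=5,fy=5,interpolation=cv2.INTER_CUBIC))
h=cv2.cvtColor(f,cv2.COLOR_BGR2HSV)
for p in [(305,235),(312,255),(335,235),(300,220),(350,190),(350,194),(380,250),(321,263)]: print(p,f[p[1],p[0]],h[p[1],p[0]],depthpts(c,[p]).round(0))
```

```text
(305, 235) [108 112 115] [ 17  16 115] [[561.  56.  19.]]
(312, 255) [107 111 114] [ 17  16 114] [[524.  42.  21.]]
(335, 235) [105 109 111] [ 20  14 111] [[562.  -1.  21.]]
(300, 220) [120 127 134] [ 15  27 134] [[590.  66.   2.]]
(350, 190) [ 44  72 106] [ 14 149 106] [[648. -28.  18.]]
(350, 194) [ 47  74 111] [ 13 147 111] [[640. -28.  17.]]
(380, 250) [119 126 134] [ 14  29 134] [[535. -87.   2.]]
(321, 263) [114 121 129] [ 14  30 129] [[509.  25.  -0.]]
```

View pics/topcrop0.png

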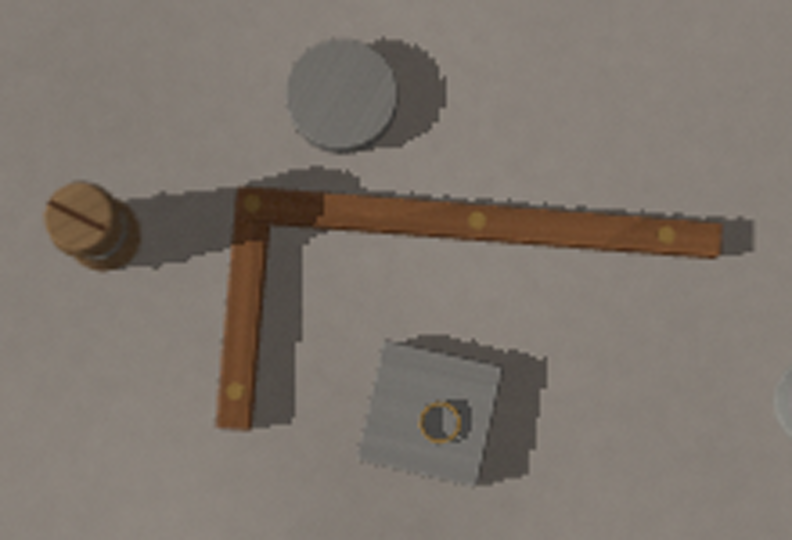

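View pics/sidecrop0.png

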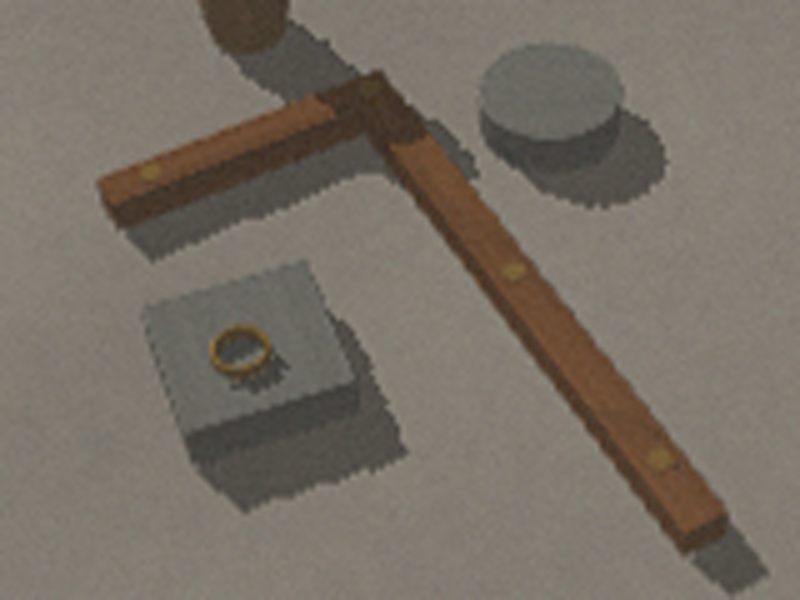

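```bash
cat > m.py <<'E'
from h import *
def blockpose(c,box):
    x0,y0,x1,y1=box
    f=c['frame'][y0:y1,x0:x1].astype(int)
    f=cv2.GaussianBlur(f.astype(np.float32),(3,3),0)
    hgt=worldz(c)[y0:y1,x0:x1]
    m=((f[...,2]-f[...,0]<11)&(f[...,1]>93)&(hgt>10)&(hgt<32)).astype(np.uint8)
    m=cv2.morphologyEx(m,cv2.MORPH_OPEN,np.ones((3,3)))
    cn,_=cv2.findContours(m,cv2.RETR_EXTERNAL,cv2.CHAIN_APPROX_NONE)
    k=max(cn,key=cv2.contourArea); hull=k.reshape(-1,2)+[x0,y0]
    P=px2plane(c,hull,20)[:,:2]
    r=cv2.minAreaRect(P.astype(np.float32)); return r,m
def worldz(c):
    H,W=c['depth'].shape; uv=np.stack(np.meshgrid(np.arange(W),np.arange(H)),-1).reshape(-1,1,2).astype(float)
    n=cv2.undistortPoints(uv,c['mtx'],np.array([float(c['k1']),0,0,0])).reshape(-1,2)
    p=np.c_[n,np.ones(len(n))]*c['depth'].reshape(-1,1)-c['t'].ravel()
    return (p@c['R'])[:,2].reshape(H,W)
def stop(c,box):
    x0,y0,x1,y1=box
    h=cv2.cvtColor(c['frame'][y0:y1,x0:x1],cv2.COLOR_BGR2HSV)
    m=((h[...,1]>90)).astype(np.uint8)
    return m
E
python3 - <<'E'
from m import *
c=load('top0')
r,m=blockpose(c,(285,212,360,280)); print('block',r, m.sum())
cv2.imwrite('pics/bm.png',cv2.resize(m*255,None,fx=6,fy=6,interpolation=0))
cr=np.array([(388,341),(500,368),(477,487),(360,462)])/3.6+[200,130]-.36
P=px2plane(c,cr,20);print(P.round(1),P.mean(0),np.linalg.norm(P-np.roll(P,1,0),axis=1))
h=cv2.cvtColor(c['frame'],cv2.COLOR_BGR2HSV)
m=(h[...,1]>90).astype(np.uint8)
# long arm columns: top row and bottom row of wood
def ln(P):
    vx,vy,x,y=cv2.fitLine(P.astype(np.float32),cv2.DIST_HUBER,0,.01,.01).ravel(); return np.array([x,y]),np.array([vx,vy])
up=[];lo=[]
for u in range(285,398):
    r=np.where(m[175:210,u])[0]+175; up.append((u,r.min()-.5)); lo.append((u,r.max()+.5))
le=[];ri=[]
for v in range(200,246):
    r=np.where(m[v,255:285])[0]+255; le.append((r.min()-.5,v)); ri.append((r.max()+.5,v))
L={}
for n,q,z in [('long outer z16',up,16),('long inner z0',lo,0),('long inner z16',lo,16),('short outer16',le,16),('short inner16',ri,16),('short inner0',ri,0)]:
    p,d=ln(px2plane(c,q,z)[:,:2]); L[n]=(p,d); print(n,p,d,np.arctan2(d[1],d[0]))
def X(a,b):
    s=np.linalg.solve(np.c_[a[1],-b[1]],b[0]-a[0]); return a[0]+s[0]*a[1]
print('outer corner',X(L['long outer z16'],L['short outer16']))
for a in ['long inner z0','long inner z16']:
  for b in ['short inner16','short inner0']: print(a,b,X(L[a],L[b]))
E
```

```text
block ((544.2005615234375, 29.624099731445312), (62.674598693847656, 63.89433670043945), 78.07560729980469) 962
[[581.1  51.3  20. ]
 [567.9  -7.1  20. ]
 [506.3   4.1  20. ]
 [518.2  64.7  20. ]] [543.38566033  28.27715502  20.        ] [64.28300781 59.90264021 62.64929811 61.78841687]
long outer z16 [653.3635   -11.691051] [0.06257111 0.9980405 ] 1.5081843
long inner z0 [636.10187  -11.323804] [0.06180453 0.9980883 ] 1.5089524
long inner z16 [634.14734 -10.62318] [0.06178276 0.9980896 ] 1.5089742
short outer16 [583.63086 137.6972 ] [ 0.9983524 -0.0573797] -0.05741123
short inner16 [583.9317  118.87964] [ 0.9978843  -0.06501545] -0.06506134
short inner0 [585.0179   120.366875] [ 0.9978831  -0.06503369] -0.065079615
outer corner [662.44525 133.16739]
long inner z0 short inner16 [643.9224  114.97105]
long inner z0 short inner0 [644.01843 116.5217 ]
long inner z16 short inner16 [641.9298   115.100876]
long inner z16 short inner0 [642.02576 116.65158]
```

View pics/bm.png

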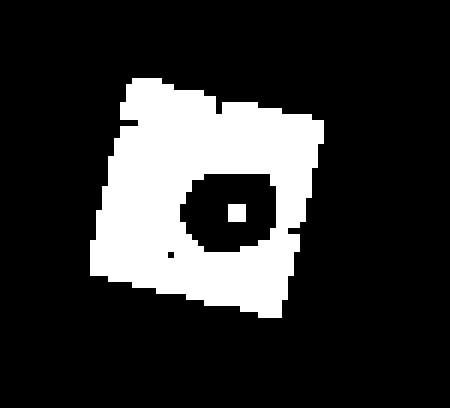

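The mask is a clean square of 62.7 × 63.9 mm. The block is at about (544, 29) with yaw −0.208. The stop corner is at about (643.7, 116.4) with yaw −0.0625, and the inner and outer edges agree. Next I'll check against the side view and locate the ring.

Run:
```python
from m import *
t=load('top0'); s=load('side0')
def tri(a,b):
    def ray(c,p):
        q=px2plane(c,[p],0)[0]; o=-c['R'].T@c['t'].ravel(); d=q-o; return o,d/np.linalg.norm(d)
    o1,d1=ray(t,a);o2,d2=ray(s,b)
    k=np.linalg.lstsq(np.c_[d1,-d2],o2-o1,rcond=None)[0]
    p,q=o1+k[0]*d1,o2+k[1]*d2; return (p+q)/2,np.linalg.norm(p-q)
T=lambda p:np.array(p)/3.6+[200,130]-.36
S=lambda p:np.array(p)/5+[220,150]-.4
for n,a,b in [('block L+x',(388,341),(305,262)),('block R+x',(500,368),(356,382)),('block R-x',(477,487),(188,435)),('block L-x',(360,462),(145,307)),
 ('ring',(440,422),(241,348)),('outer corner',(238,187),(378,71)),('longend outer',(720,223),(724,517)),('clamp top',(80,217),None)]:
    if b: print(n,*[np.round(x,1) for x in tri(T(a),S(b))])
print('clamp',px2plane(t,[T((80,217))],90),'disc',px2plane(t,[T((342,95))],20),'jar',px2plane(t,[(431,240)],45))
```

```text
block L+x [580.   51.7  20.5] 2.3
block R+x [567.3  -6.9  18.5] 1.5
block R-x [505.8   4.3  20.4] 1.0
block L-x [518.3  64.7  21.8] 0.1
ring [538.5  24.1  25.9] 1.9
outer corner [660.5 132.7  15.6] 2.5
longend outer [ 645.  -122.9   12.1] 3.8
clamp [[634.47822737 201.15513147  90.        ]] disc [[711.13761869  78.00480363  20.        ]] jar [[ 553.69340574 -175.82328924   45.        ]]
```

Emit:
{"api": "arm_command", "payload": {"deltas": "0.0166 0.0371 0 0 0 -1.85 23; 0.0166 0.0371 0 0 0 -1.85 23; 0.0166 0.0371 0 0 0 -1.85 23; 0.0166 0.0371 0 0 0 -1.85 23; 0.0166 0.0371 0 0 0 -1.85 23"}}

```text
time_s: 0.57
tool_pos: [287.2, -404.4, 220.2]
tool_rot: [3.14, -0.001, -1.412]
wrist_force: [0.8, 0.4, 0.3]
finger_gap: 0.661
```

Emit:
{"api": "arm_command", "payload": {"deltas": "0.0168 0.0371 0 0 0 -1.75 23; 0.0168 0.0371 0 0 0 -1.75 23; 0.0168 0.0371 0 0 0 -1.75 23; 0.0168 0.0371 0 0 0 -1.75 23; 0.0168 0.0371 0 0 0 -1.75 23"}}

```text
time_s: 0.98
tool_pos: [370.3, -213.2, 219.9]
tool_rot: [3.141, -0.0, -1.576]
wrist_force: [0.9, -0.7, 0.1]
finger_gap: 0.282
```

Emit:
{"api": "arm_command", "payload": {"deltas": "0.0168 0.0371 0 0 0 -1.75 23; 0.0168 0.0371 0 0 0 -1.75 23; 0.0168 0.0371 0 0 0 -1.75 23; 0.0168 0.0371 0 0 0 -1.75 23; 0.0168 0.0371 0 0 0 -1.75 23"}}

```text
time_s: 1.4
tool_pos: [453.7, -22.0, 220.4]
tool_rot: [-3.141, -0.001, -1.738]
wrist_force: [1.0, -0.8, 0.5]
finger_gap: 0.232
```

Emit:
{"api": "arm_command", "payload": {"deltas": "0.017 0.031 0 0 0 -1.2 23; 0.017 0.031 0 0 0 -1.1 23; 0 0 -0.03 0 0 0 23; 0 0 -0.04 0 0 0 23; 0 0 -0.04 0 0 0 23"}}

```text
time_s: 1.82
tool_pos: [499.1, 53.2, 115.9]
tool_rot: [-3.119, 0.007, -1.771]
wrist_force: [0.1, -0.5, -0.4]
finger_gap: 0.232
```

Run:
```python
from m import *
c=arm.camera('wrist'); save('wrist1',c); o=arm.get_obs(); print(o['tool_pos'],o['tool_rot'])
```

```text
[493.69167102  52.46177656 108.1703721 ] [-3.13187742  0.00320392 -1.77132472]
```

View pics/wrist1.png

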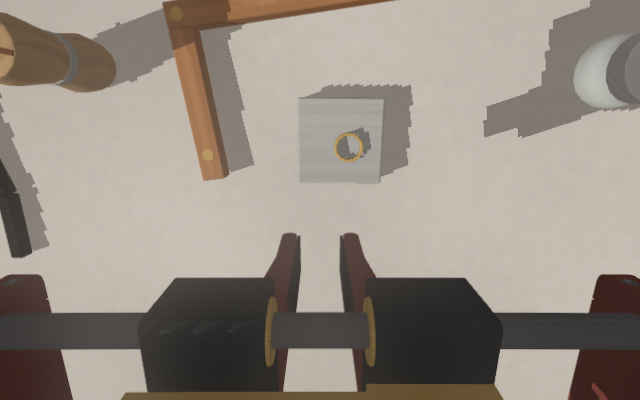

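The wrist view shows the block square to the gripper at (340,140), with the fingers centred at about x=320. I need to shift about 12 mm in −y and then lower.

Emit:
{"api": "arm_command", "payload": {"deltas": "-0.005 -0.0115 0 0 0 0 23; 0 0 -0.03 0 0 0 23; 0 0 -0.025 0 0 -0.3 23; 0 0 -0.02 0 0 0 23; 0 0 -0.01 0 0 0 23"}}

```text
time_s: 2.28
tool_pos: [488.7, 37.5, 24.9]
tool_rot: [-3.132, 0.003, -1.776]
wrist_force: [-0.1, 0.8, 0.2]
finger_gap: 0.23
```

Emit:
{"api": "arm_command", "payload": {"deltas": "0 0 0 0 0 0 23"}}

```text
time_s: 2.37
tool_pos: [488.2, 36.6, 24.8]
tool_rot: [-3.133, 0.002, -1.777]
wrist_force: [-0.9, -0.5, 0.4]
finger_gap: 0.233
```

Emit:
{"api": "arm_command", "payload": {"deltas": "0 0.004 -0.012 0 0 0 23; 0 0 -0.007 0 0 0 23; 0 0 0 0 0 0 23"}}

```text
time_s: 2.62
tool_pos: [490.9, 39.8, 8.5]
tool_rot: [-3.128, 0.004, -1.779]
wrist_force: [-0.1, 0.2, 0.6]
finger_gap: 0.233
```

Emit:
{"api": "arm_command", "payload": {"deltas": "0.004 -0.0008 0 0 0 0 23; 0.004 -0.0008 0 0 0 0 23; 0.003 -0.0006 0 0 0 0 23; 0.002 -0.0004 0 0 0 0 23"}}

```text
time_s: 2.95
tool_pos: [504.3, 37.3, 10.1]
tool_rot: [-3.129, 0.004, -1.778]
wrist_force: [-2.8, 0.5, -2.6]
finger_gap: 0.232
```

Emit:
{"api": "arm_command", "payload": {"deltas": "0.003 -0.0006 -0.0005 0 0 0.3 23; 0.004 -0.0007 -0.001 0 0 0.7 23; 0.004 -0.0007 -0.001 0 0 0.8 23; 0.004 -0.0007 -0.001 0 0 0.8 23; 0.004 -0.0007 -0.001 0 0 0.8 23"}}

```text
time_s: 3.37
tool_pos: [513.4, 33.9, 5.3]
tool_rot: [3.132, -0.0, -1.716]
wrist_force: [-8.3, 1.3, 5.7]
finger_gap: 0.231
```

```bash
cat > look.py <<'E'
from m import *
import sys
n=sys.argv[1]
for k in sys.argv[2:]:
    c=arm.camera(k); save(k+n,c)
    if k=='top': cv2.imwrite('pics/topcrop%s.png'%n,cv2.resize(c['frame'][130:280,200:420],None,fx=3.6,fy=3.6,interpolation=cv2.INTER_CUBIC))
    if k=='side': cv2.imwrite('pics/sidecrop%s.png'%n,cv2.resize(c['frame'][150:270,220:380],None,fx=5,fy=5,interpolation=cv2.INTER_CUBIC))
o=arm.get_obs();print(o['time_s'],o['tool_pos'],o['tool_rot'],o['wrist_force'])
E
python3 look.py 2 wrist
```

```text
3.4167 [514.14908312  33.76616999   5.18356273] [ 3.13324727e+00 -3.18416887e-04 -1.71523203e+00] [-3.20245063  0.39736908 -0.66397744]
```

View pics/wrist2.png

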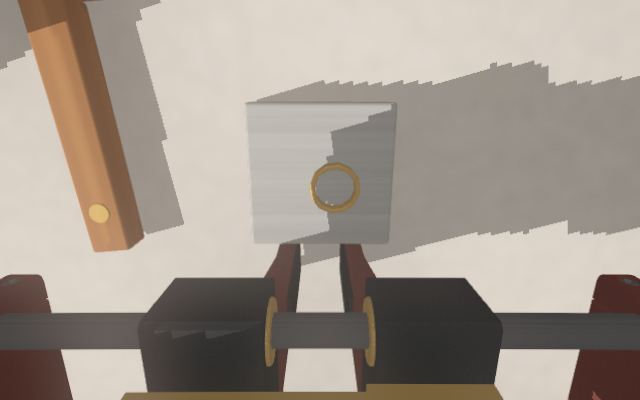

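The block sits square on both fingers, face edge at row 243, with the ring steady at (335,188). I'll continue.

Emit:
{"api": "arm_command", "payload": {"deltas": "0.003 -0.0004 0 0 0 0.3 23; 0.004 -0.0006 0 0 0 0.7 23; 0.004 -0.0005 0 0 0 0.8 23; 0.004 -0.0005 0 0 0 0.8 23; 0.004 -0.0005 0 0 0 0.8 23"}}

```text
time_s: 3.83
tool_pos: [521.9, 31.0, 4.8]
tool_rot: [3.109, -0.004, -1.653]
wrist_force: [-8.7, -0.5, 6.9]
finger_gap: 0.232
```

Emit:
{"api": "arm_command", "payload": {"deltas": "0.004 -0.0005 0 0 0 0.8 23; 0.004 -0.0004 0 0 0 0.4 23; 0.004 -0.0003 0 0 0 0 23; 0.004 -0.0003 0 0 0 0 23; 0.003 -0.0003 0 0 0 0 23"}}

```text
time_s: 4.25
tool_pos: [529.7, 29.0, 4.9]
tool_rot: [3.084, -0.005, -1.63]
wrist_force: [-7.5, 1.1, 5.8]
finger_gap: 0.234
```

```bash
python3 look.py 3 wrist top
```

```text
4.35 [530.13032502  28.91753588   4.92680217] [ 3.08488359 -0.00526695 -1.6298348 ] [-6.20383968  0.55036103  4.33065249]
```

View pics/wrist3.png

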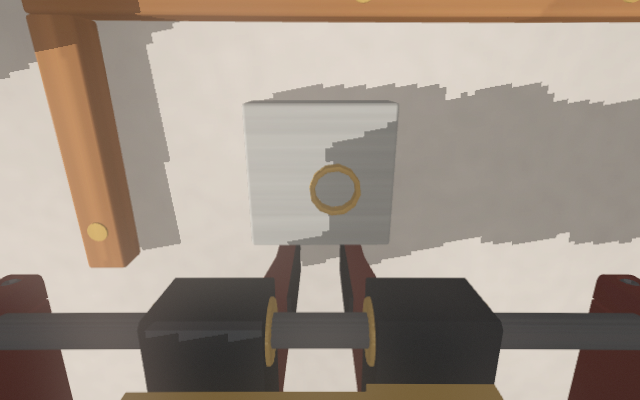

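Commanded steps fall short under load and the tool tilts about 3°, with the tips lagging. I'll correct the tilt while pushing on; the ring is steady.

Emit:
{"api": "arm_command", "payload": {"deltas": "0.005 -0.0003 0.0005 0 -1 0 23; 0.006 -0.0004 0.0003 0 -1 0 23; 0.006 -0.0004 0.0003 0 -1 0 23; 0.006 -0.0004 0 0 -1 0 23; 0.006 -0.0004 0 0 -0.5 0 23"}}

```text
time_s: 4.77
tool_pos: [556.6, 26.8, 5.1]
tool_rot: [-3.123, -0.001, -1.629]
wrist_force: [-5.7, 0.5, 2.5]
finger_gap: 0.226
```

Emit:
{"api": "arm_command", "payload": {"deltas": "0.006 -0.0004 0 0 -0.4 0 23; 0.006 -0.0004 0 0 -0.4 0 23; 0.005 -0.0003 0 0 -0.4 0 23; 0.004 -0.0003 0 0 -0.4 0 23"}}

```text
time_s: 5.1
tool_pos: [561.9, 26.0, 3.3]
tool_rot: [-3.129, -0.001, -1.63]
wrist_force: [-13.0, 1.9, 9.9]
finger_gap: 0.226
```

```bash
python3 look.py 4 wrist top
```

```text
5.2 [561.92212681  25.91966701   3.24913165] [-3.12900413e+00 -1.00952962e-03 -1.63020423e+00] [-15.01185662   2.75737127   9.95420507]
```

View pics/wrist4.png

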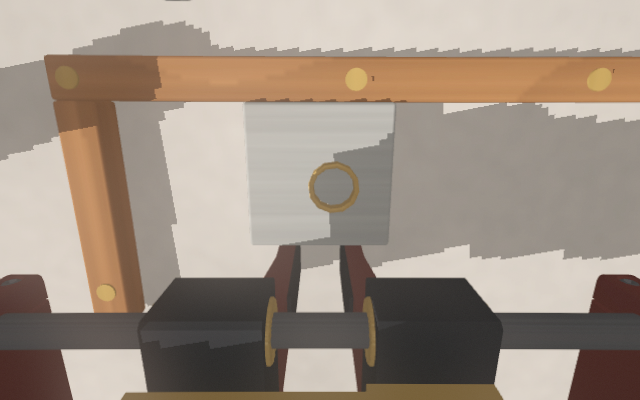

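View pics/topcrop4.png

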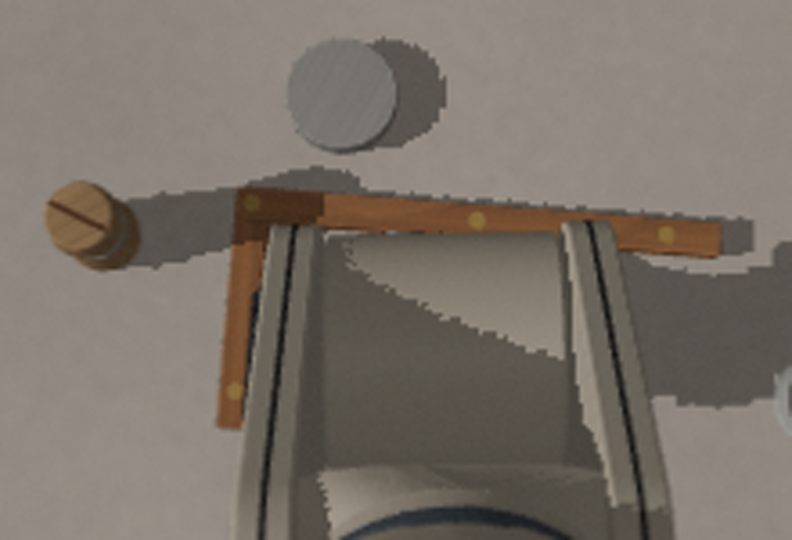

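The wrist view shows the block's far edge at row 102, parallel to and touching the long arm's inner edge, with the ring in place. I'll back off, rise, and go round to the −y side.

Emit:
{"api": "arm_command", "payload": {"deltas": "-0.006 0.0003 0 0 0 0 23; -0.01 0.0006 0 0 0 0 23; 0 0 0.03 0 0 0 23; 0 0 0.035 0 0 0 23; 0 -0.005 0.01 0 0 7 23"}}

```text
time_s: 5.62
tool_pos: [547.4, 22.2, 78.7]
tool_rot: [-3.124, -0.002, -1.508]
wrist_force: [0.2, 1.3, -0.0]
finger_gap: 0.228
```

Emit:
{"api": "arm_command", "payload": {"deltas": "0.005 -0.005 0 0 0 7.1 23; 0.005 -0.005 0 0 0 7.1 23; 0.005 -0.005 0 0 0 7.1 23; 0.005 -0.005 0 0 0 7.1 23; 0.005 -0.005 0 0 0 7.1 23"}}

```text
time_s: 6.03
tool_pos: [581.7, -3.8, 86.8]
tool_rot: [-3.102, -0.012, -0.879]
wrist_force: [-0.4, -0.0, 0.6]
finger_gap: 0.23
```

Emit:
{"api": "arm_command", "payload": {"deltas": "0.005 -0.006 0 0 0 7.1 23; 0.005 -0.006 0 0 0 7.1 23; 0.005 -0.006 0 0 0 7.1 23; 0.005 -0.006 0 0 0 7.1 23; 0.005 -0.006 0 0 0 7.1 23"}}

```text
time_s: 6.45
tool_pos: [614.7, -36.1, 90.2]
tool_rot: [-3.095, -0.029, -0.254]
wrist_force: [0.2, -0.1, 0.3]
finger_gap: 0.232
```

```bash
cat > rot.py <<'E'
from m import *
from scipy.spatial.transform import Rotation as Ro
import sys
o=arm.get_obs(); y=float(sys.argv[1])
R=Ro.from_euler('xyz',o['tool_rot']); T=Ro.from_euler('xyz',[np.pi,0,y])
print(o['tool_pos'],o['tool_rot'],'rotvec deg',np.degrees((T*R.inv()).as_rotvec()))
E
python3 look.py 5 wrist top; python3 rot.py -0.0625
python3 - <<'E'
from m import *
c=load('top5'); print(c['depth'].shape)
E
```

```text
6.55 [615.30256785 -36.68956288  90.32587789] [-3.09498874 -0.02977196 -0.25998266] [-0.82864154  0.12385547  0.00226437]
[615.30256785 -36.68956288  90.32587789] [-3.09498874 -0.02977196 -0.25998266] rotvec deg [-2.36538406  2.11544028 11.27228752]
(400, 640)
```

View pics/wrist5.png

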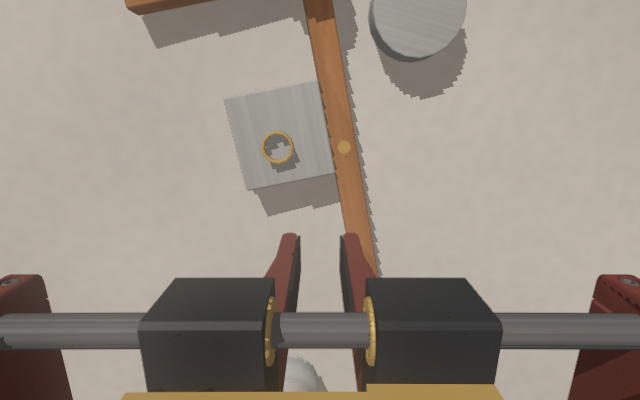

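Emit:
{"api": "arm_command", "payload": {"deltas": "-0.005 -0.001 0 -0.8 0.7 3.8 23; -0.005 -0.001 0 -0.8 0.7 3.8 23; -0.005 -0.001 0 -0.8 0.7 3.6 23; 0 0 0 0 0 0 23"}}

```text
time_s: 6.88
tool_pos: [601.3, -39.9, 91.1]
tool_rot: [3.139, -0.006, -0.076]
wrist_force: [0.2, 0.2, -0.0]
finger_gap: 0.228
```

```bash
python3 rot.py -0.0625; python3 look.py 6 wrist
```

```text
[601.32632704 -39.91284743  91.1061441 ] [ 3.13900706 -0.00610496 -0.07569224] rotvec deg [0.17194078 0.33872813 0.75630896]
6.9333 [601.72216208 -39.80431599  91.17677463] [ 3.13977364 -0.00688858 -0.07825955] [-0.42936812 -0.11379406 -0.05430191]
```

View pics/wrist6.png

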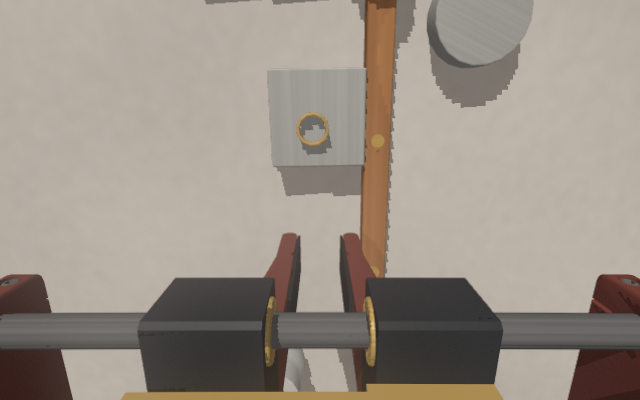

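Emit:
{"api": "arm_command", "payload": {"deltas": "0 0 -0.03 0.1 0.2 0.7 23; 0 0 -0.03 0 0 0 23; 0 0 -0.015 0 0 0 23; 0 0 -0.005 0 0 0 23; 0 0 0 0 0 0 23"}}

```text
time_s: 7.35
tool_pos: [605.7, -38.7, 11.4]
tool_rot: [-3.14, -0.016, -0.087]
wrist_force: [0.3, -1.0, 0.8]
finger_gap: 0.231
```

```bash
python3 rot.py -0.0625
```

```text
[605.67785878 -38.71628707  11.38012832] [-3.13995582 -0.01586311 -0.08738744] rotvec deg [-0.02546734  0.91338317  1.42517114]
```

Emit:
{"api": "arm_command", "payload": {"deltas": "-0.004 0 -0.003 0 0.5 0.9 23; -0.001 0.002 -0.002 0 0.4 0.6 23; 0 0.005 0 0 0 0 23; 0 0.005 0 0 0 0 23; 0 0.003 0 0 0 0 23"}}

```text
time_s: 7.77
tool_pos: [602.5, -23.0, 9.3]
tool_rot: [-3.141, -0.004, -0.065]
wrist_force: [-0.7, -0.3, -0.4]
finger_gap: 0.225
```

```bash
python3 rot.py -0.0625
```

```text
[602.48900104 -22.97494344   9.29384497] [-3.14080997 -0.00401084 -0.06460858] rotvec deg [-0.03015853  0.23218845  0.12072286]
```

Emit:
{"api": "arm_command", "payload": {"deltas": "0 0.002 -0.003 0 0 0 23; 0.0002 0.003 0 0 0 0 23; 0.0002 0.004 0 0.2 0 0 23; 0.0003 0.005 0 0.4 0 0 23; 0.0003 0.005 0 0.4 0 0 23"}}

```text
time_s: 8.18
tool_pos: [604.2, -2.8, 7.3]
tool_rot: [-3.124, -0.005, -0.063]
wrist_force: [0.2, -2.5, -1.1]
finger_gap: 0.227
```

```bash
python3 rot.py -0.0625
```

```text
[604.1693271   -2.78152175   7.26022977] [-3.12388025 -0.00486528 -0.06348438] rotvec deg [-0.99528358  0.34208489  0.05393059]
```

Emit:
{"api": "arm_command", "payload": {"deltas": "0 0.004 0 -0.3 0.2 0 23; 0 0.005 0 -0.2 0 0 23; 0.0002 0.005 0 0 0 0 23; 0.0002 0.005 0 0 0 0 23; 0.0002 0.004 0 0 0 0 23"}}

```text
time_s: 8.6
tool_pos: [605.0, 21.9, 7.3]
tool_rot: [-3.134, -0.002, -0.064]
wrist_force: [0.1, -3.9, -1.3]
finger_gap: 0.23
```

```bash
python3 rot.py -0.0625; python3 look.py 7 wrist
```

```text
[605.02017004  21.88311006   7.30343655] [-3.13371168e+00 -1.88639513e-03 -6.41601249e-02] rotvec deg [-0.44380109  0.13644262  0.09469173]
8.65 [605.05593472  22.63997395   7.33136204] [-3.13330052e+00 -1.90891494e-03 -6.38709390e-02] [ 0.03239785 -0.74134134 -0.90748319]
```

View pics/wrist7.png

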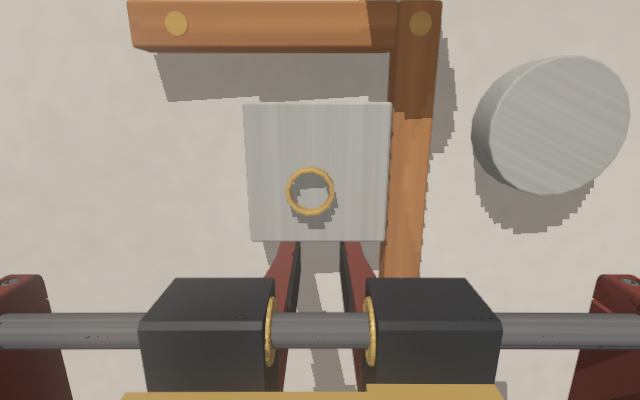

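The block is sliding along the long arm, square to it, with roughly 21 mm left. The ring is steady at (310,190).

Emit:
{"api": "arm_command", "payload": {"deltas": "0.0002 0.004 0 0 0 0 23; 0.0002 0.004 0 0 0 0 23; 0.0002 0.004 0 0 0 0 23; 0.0002 0.003 0 0 0 0 23"}}

```text
time_s: 8.98
tool_pos: [605.7, 38.9, 7.4]
tool_rot: [-3.134, -0.002, -0.064]
wrist_force: [-0.2, -4.0, 0.3]
finger_gap: 0.23
```

Emit:
{"api": "arm_command", "payload": {"deltas": "0.0001 0.003 0 0 0 0 23; 0.0001 0.003 0 0.2 0 0 23; 0.0001 0.003 0 0.2 0 0 23"}}

```text
time_s: 9.23
tool_pos: [605.9, 43.7, 7.3]
tool_rot: [-3.134, -0.001, -0.059]
wrist_force: [-0.0, -32.3, 1.7]
finger_gap: 0.228
```

```bash
python3 rot.py -0.0625; python3 look.py 8 wrist
```

```text
[605.89805322  43.67040989   7.33578857] [-3.13415547e+00 -1.03181621e-03 -5.89945316e-02] rotvec deg [-0.42174434  0.0848791  -0.20106744]
9.2833 [605.90462779  43.58086923   7.34896801] [-3.13397306e+00 -9.85557595e-04 -5.94057527e-02] [  0.10159929 -23.14706727   0.80718844]
```

View pics/wrist8.png

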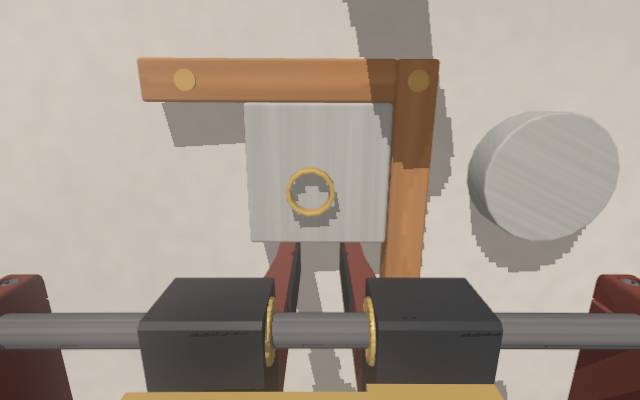

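The block is seated against the short arm; force rose to 32 N and has settled at 23 N. I'll back off and check both gaps.

Emit:
{"api": "arm_command", "payload": {"deltas": "-0.0002 -0.003 0 0 0 0 23; -0.0004 -0.008 0 0 0 0 23; -0.0004 -0.008 0 0 0 0 23; 0 0 0.03 0 0 0 23; 0 0 0.03 0 0 0 23"}}

```text
time_s: 9.7
tool_pos: [600.6, 23.4, 62.8]
tool_rot: [-3.133, 0.01, -0.061]
wrist_force: [1.1, -0.1, 0.1]
finger_gap: 0.228
```

Emit:
{"api": "arm_command", "payload": {"deltas": "0 0.01 0.03 -0.2 0 0 23; 0 0.01 0.01 -0.2 0 0 23; 0 0.01 0 0 0 0 23; 0 0 0 0 0 0 23"}}

```text
time_s: 10.03
tool_pos: [603.1, 54.8, 109.2]
tool_rot: [-3.136, 0.002, -0.064]
wrist_force: [-0.1, 0.1, 0.3]
finger_gap: 0.234
```

```bash
python3 look.py 9 wrist side
python3 - <<'E'
import cv2
f=cv2.imread('pics/wrist9.png'); cv2.imwrite('pics/w9c.png',cv2.resize(f[0:240,150:470],None,fx=2.5,fy=2.5,interpolation=cv2.INTER_CUBIC))
E
```

```text
10.1333 [602.35866189  53.64509329 108.01391398] [-3.13720352  0.0041088  -0.06379907] [ 0.13010695 -0.61780122 -1.1068172 ]
```

View pics/w9c.png

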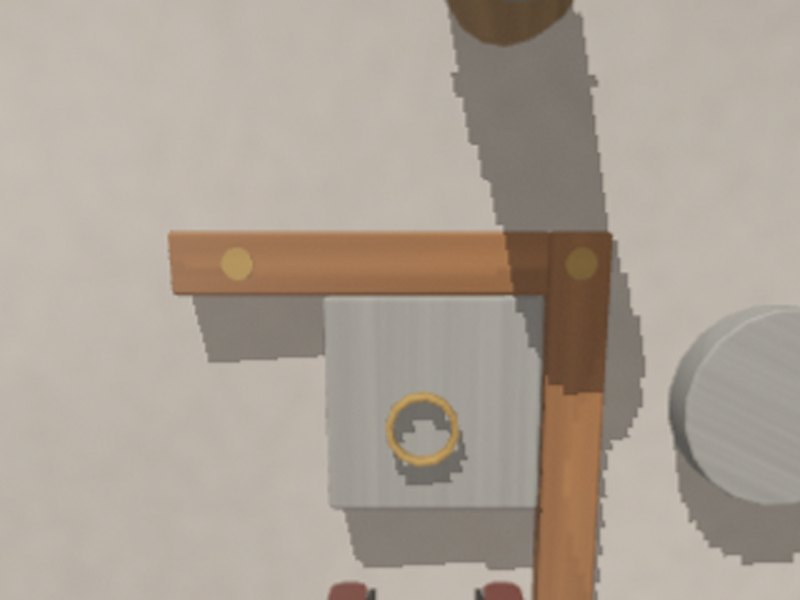

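View pics/sidecrop9.png

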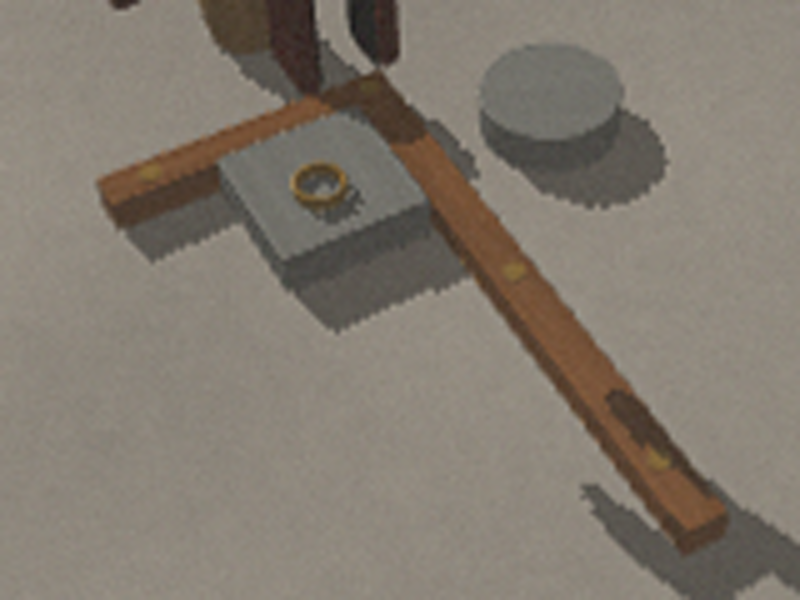

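Both edges look flush to within about 1 mm, and the ring is still on top near the middle. Sliding in y may have left a sliver of gap along the long arm, so I'll add one gentle confirming press in +x.

Emit:
{"api": "arm_command", "payload": {"deltas": "-0.004 0.002 0 0 0 -7 23; -0.004 0.002 0 0 0 -7 23; -0.004 0.002 0 0 0 -7 23; -0.004 0.002 0 0 0 -7 23; -0.004 0.002 0 0 0 -7 23"}}

```text
time_s: 10.55
tool_pos: [577.6, 62.7, 99.3]
tool_rot: [3.14, 0.014, -0.688]
wrist_force: [0.2, 1.1, 0.4]
finger_gap: 0.229
```

Emit:
{"api": "arm_command", "payload": {"deltas": "-0.004 0.003 0 0 0 -7 23; -0.004 0.003 0 0 0 -7 23; -0.004 0.003 0 0 0 -7 23; -0.004 0.003 0 0 0 -7 23; -0.004 0.003 0 0 0 -7 23"}}

```text
time_s: 10.97
tool_pos: [550.8, 76.2, 89.7]
tool_rot: [3.126, 0.02, -1.313]
wrist_force: [0.3, -0.2, 0.5]
finger_gap: 0.231
```

```bash
python3 rot.py -1.633
```

```text
[550.83446555  76.20850559  89.67696488] [ 3.12590505  0.02039619 -1.3134298 ] rotvec deg [ -1.08005966  -1.01268633 -18.31817659]
```

Emit:
{"api": "arm_command", "payload": {"deltas": "-0.001 0.003 0 -0.4 -0.4 -6.3 23; -0.001 0.004 0 -0.4 -0.3 -6 23; 0 0.003 0 -0.3 -0.3 -5 23; 0 0 0 0 0 0 23"}}

```text
time_s: 11.3
tool_pos: [542.9, 85.0, 82.2]
tool_rot: [3.129, -0.002, -1.637]
wrist_force: [0.2, -0.1, 1.3]
finger_gap: 0.23
```

```bash
python3 look.py 10 wrist;python3 rot.py -1.633
```

```text
11.35 [542.7348328   84.82953165  82.10292875] [ 3.12804308e+00 -2.27616022e-03 -1.63208125e+00] [-0.47059156 -0.20149497 -0.87527201]
[542.7348328   84.82953165  82.10292875] [ 3.12804308e+00 -2.27616022e-03 -1.63208125e+00] rotvec deg [ 0.08226019 -0.78290069 -0.05175602]
```

View pics/wrist10.png

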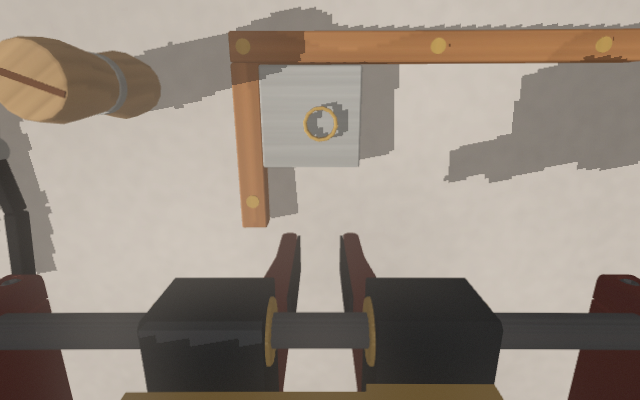

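Emit:
{"api": "arm_command", "payload": {"deltas": "0 0 -0.03 0 -0.4 0 23; 0 0 -0.025 0 -0.4 0 23; 0 0 -0.012 0 0 0 23; 0 0 -0.004 0 0 0 23; 0 0 0 0 0 0 23"}}

```text
time_s: 11.77
tool_pos: [542.0, 83.3, 5.7]
tool_rot: [3.14, -0.001, -1.617]
wrist_force: [-0.9, -0.0, 0.5]
finger_gap: 0.228
```

```bash
python3 rot.py -1.633
```

```text
[542.02809229  83.27145318   5.71900841] [ 3.13957140e+00 -1.32614520e-03 -1.61691753e+00] rotvec deg [ 0.06960239 -0.11975396 -0.92138041]
```

Emit:
{"api": "arm_command", "payload": {"deltas": "0.005 -0.0003 0.001 0 0 -0.5 23; 0.005 -0.0003 0 0 0 -0.4 23; 0.005 -0.0003 0 0 0 0 23; 0.003 -0.0002 0 0 0 0 23; 0.002 0 0 0 0 0 23"}}

```text
time_s: 12.18
tool_pos: [564.7, 81.5, 8.6]
tool_rot: [3.14, -0.001, -1.631]
wrist_force: [-4.1, -2.0, -3.1]
finger_gap: 0.225
```

Emit:
{"api": "arm_command", "payload": {"deltas": "0.002 0 0 0 0 0 23; 0.002 0 0 0 0 0 23"}}

```text
time_s: 12.35
tool_pos: [565.2, 81.4, 8.7]
tool_rot: [3.132, -0.002, -1.632]
wrist_force: [-6.5, 0.9, 5.6]
finger_gap: 0.234
```

```bash
python3 rot.py -1.633
```

```text
[565.21577575  81.38897297   8.67966782] [ 3.13177698e+00 -1.86996842e-03 -1.63151240e+00] rotvec deg [ 0.0723951  -0.56791536 -0.0847067 ]
```

Emit:
{"api": "arm_command", "payload": {"deltas": "0.003 0 0 0 -0.3 0 23; 0.003 0 0 0 -0.3 0 23; 0.003 0 0 0 -0.2 0 23"}}

```text
time_s: 12.6
tool_pos: [565.2, 81.4, 8.7]
tool_rot: [3.127, -0.003, -1.631]
wrist_force: [-9.1, 1.2, 7.5]
finger_gap: 0.227
```

```bash
python3 rot.py -1.633;  python3 look.py 11 wrist
```

```text
[565.16416288  81.38331789   8.69493355] [ 3.127161   -0.00319773 -1.6312498 ] rotvec deg [ 0.13218983 -0.83654676 -0.0989552 ]
12.65 [565.21410722  81.3937171    8.7123034 ] [ 3.1270105  -0.00324972 -1.63118169] [-9.58592813  1.21324522  6.53347558]
```

View pics/wrist11.png

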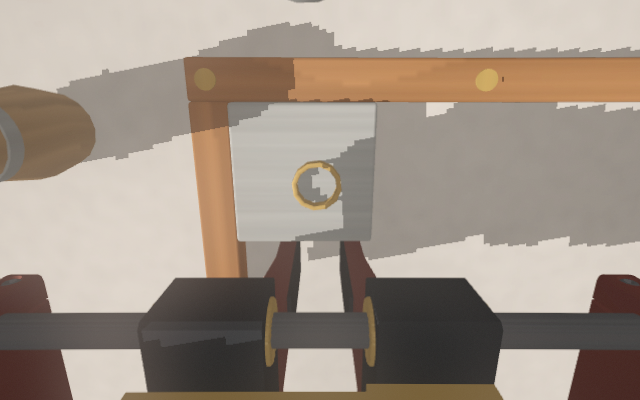

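No further motion under about 9 N, and x=565.2 matches the earlier wall contact (561.9 + 3.4 for the stop's slant). So the block is flush in x. I'll withdraw.

Emit:
{"api": "arm_command", "payload": {"deltas": "-0.003 0.0002 0 0 0 0 23; -0.008 0.0004 0 0 0.3 0 23; -0.012 0 0 0 0 0 23; -0.012 0 0.02 0 0 0 23; 0 0 0.04 0 0 0 23"}}

```text
time_s: 13.07
tool_pos: [524.6, 81.8, 65.2]
tool_rot: [3.113, -0.005, -1.631]
wrist_force: [-0.5, 1.0, -1.1]
finger_gap: 0.232
```

Emit:
{"api": "arm_command", "payload": {"deltas": "-0.01 -0.03 0.025 0 0 0 23; -0.01 -0.04 0.01 0 0 0 23; -0.01 -0.041 0 0 0 0 23; -0.01 -0.041 0 0 0 0 23; -0.01 -0.041 0 0 0 0 23"}}

```text
time_s: 13.48
tool_pos: [480.4, -108.4, 111.1]
tool_rot: [3.134, -0.004, -1.617]
wrist_force: [0.6, -0.0, -0.6]
finger_gap: 0.232
```

Emit:
{"api": "arm_command", "payload": {"deltas": "-0.005 -0.041 0.005 0 0 0 23; 0 -0.041 0.005 0 0 0 23; 0 -0.04 0 0 0 0 23; 0 -0.03 0 0 0 0 23; 0 0 0 0 0 0 23"}}

```text
time_s: 13.9
tool_pos: [472.8, -271.2, 124.6]
tool_rot: [-3.141, -0.009, -1.621]
wrist_force: [0.3, -0.5, 0.6]
finger_gap: 0.231
```

```bash
python3 look.py 12 top side
python3 - <<'E'
from m import *
c=load('top12')
r,m=blockpose(c,(265,180,340,250)); print(r)
h=cv2.cvtColor(c['frame'],cv2.COLOR_BGR2HSV)
E
```

```text
14.0 [ 471.8571288  -267.13286979  123.84757042] [ 3.13952176 -0.00692295 -1.61975227] [-0.11568051  0.18827483 -0.50189561]
((608.1826782226562, 85.73587036132812), (60.77014923095703, 62.41724395751953), 86.51961517333984)
```

View pics/topcrop12.png

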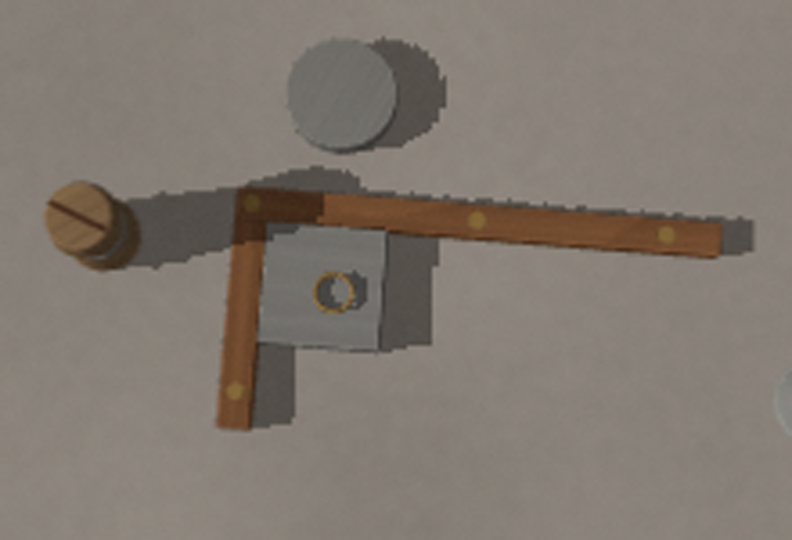

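View pics/sidecrop12.png

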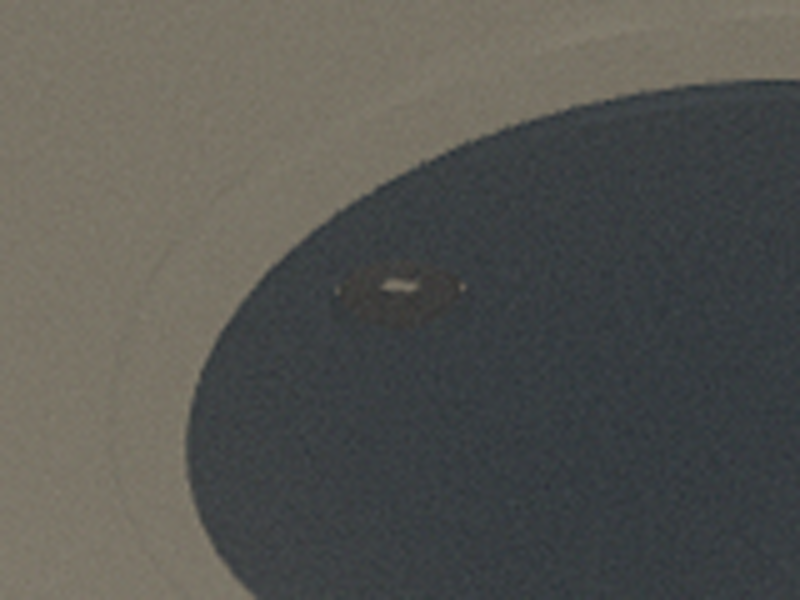

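The final top view shows the block flush in the corner, yaw −0.061 against the stop's −0.0625. The ring is on it at (334,292), and the neighbours are unmoved. The side camera is blocked by the arm, which is clear of everything. Handing in.

Run:
```python
from m import *
a,b=load('top0')['frame'].astype(int),load('top12')['frame'].astype(int)
d=np.abs(a-b).max(2)
for n,(x0,y0,x1,y1) in dict(disc=(278,138,312,174),clamp=(210,178,238,206),pliers=(145,190,188,266),jar=(415,226,448,255)).items(): print(n,(d[y0:y1,x0:x1]>30).sum())
print(arm.get_obs()['wrist_force']); print(arm.hand_in())
```

```text
disc 0
clamp 0
pliers 0
jar 0
[-0.11568051  0.18827483 -0.50189561]
the job is handed in; nothing more can be done
None
```

I pushed the block into the inner corner of the stop using only the fingers, and handed the job in after about 14 s. The ring stayed on the block throughout. I pushed +x first, squaring the block against the long arm, then +y along that arm into the corner. A light 9 N press in +x afterwards moved nothing.

- **Seating:** the last top view puts the block at about (608, 86) mm, against a target of (610, 86.5) mm. Its yaw is −0.061 rad, against −0.0625 rad for the stop. The 1–2 mm difference is within the camera calibration. I judge it flush mainly from the contact forces on both arms and from where the fingers stopped.
- **Ring and other things:** the ring is still lying on top of the block, near its middle. Comparing the first and last top pictures shows no change at the disc, clamp, pliers or jar.
- **Clearance:** the arm ended well clear of everything, with no force on the wrist.
- **Less than ideal:** the final side view was blocked by the arm, so the last check is from the top camera only. The highest push force I read was 32 N, as the block met the short arm.

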